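# Tip the dark case over the step of the set-up stand

### The arm

A 6-joint arm with a two-finger parallel gripper is mounted at the origin on a cart in front of the work surface, level with it; the furniture and walls round the work are solid. World frame = base frame: x ahead of the robot, y to its left, z up, the work surface at z = 0. Lengths are in mm, angles in rad, forces in N, time in s.
With the tool pointing down it reaches from about 275 to 1000 mm from the base axis. Payload 8.4 kg.
Tool frame: the origin (TCP) lies at the centre of the arm's flange, where the gripper is bolted on; the fingertips stand r.tip_extent ahead of it and the grasp point (between the pads) lies 155 mm ahead of it (r.tip_extent is the distance from the TCP to the fingertips, in mm); z points along the fingers, y is the direction in which the jaws open and shut (so a half turn about z gives the same grasp; the last joint's range is limited). The gripper opens to 85 mm and grips with 20 to 120 N. Pads are 22 mm wide; open, the fingers measure 114 mm over their backs; the gripper's body (76 mm by 85 mm) begins 54 mm behind the grasp point. The pads swing forward as they close: fully open they stand 13 mm farther back than shut.
Start: joints at [-1.332, 0.353, 1.633, -0, 1.155, -0.002], TCP at [149.048, -606.971, 404.681] pointing down, gripper open.
Joint ranges: [-2.63, 2.63], [-0.92, 2.1], [0.06, 2.66], [-1.3, 4.44], [0, 2.69], [-3.02, 3.02]. Speed limits (rad/s): [2.22, 2.22, 2.79, 3.14, 3.14, 3.14].

### API

Orientations are given as [roll, pitch, yaw] about the fixed x, y, z axes, in that order (R = Rz(yaw) Ry(pitch) Rx(roll)).
In Python, from rig import sense, grab_frame, job, r gives the robot as it stands. The module is installed in compiled form; this text tells all that it offers.
- The arm moves only by the shell command python3 -m creep 'ROWS' [FORCE]. ROWS is JSON, a list of rows, each a list of 7 numbers: the turn, a rotation vector about the tool's x, y, z in rad, then the shift along the tool's x, y, z in mm, then the closure, from 0 (fully open) to 1 (shut). In form: [[wx, wy, wz, dx, dy, dz, fingers], ...]. A call has 1 to 10 rows; each row shifts and turns the pose as measured when the row begins, along the tool's axes as they then stand; what a row does not reach is not made up. A row lasts 1/12 s, in which the tool goes at most 41.7 mm and 7.16 degrees, less where a joint would pass 70% of its speed; a pose out of reach is approached as far as the arm can. A call with a gripper value outside its range is refused whole. The fingers move at their own pace and stop on an object; FORCE is the grip in N (left out, the last holds). Time passes only in rows, so rows that do not move let the fingers close. It gives the time, the measured TCP pose, the force and the opening at its end, in the units of the state.
- sense(): the state, without advancing time (a new reading comes with each control period).
- grab_frame(name): name is "scene" or "top" or "wrist"; returns a dict with "color" (420x560x3 uint8, red, green, blue), "mtx" (3x3 intrinsics, pixels), "T" (4x4, takes a point from camera to world coordinates). Camera axes: x right, y down, z forward; pixel columns grow to the right and rows downward; lengths in mm; the calibration is good to about 2 mm. A picture is of the moment at which its call begins. There is no depth.
- job.sign_off(): hands the job in, once; it reports no verdict.
The state is a dict: "clock": time; "qpos": joint angles; "qvel": joint speeds; "joint_efforts": joint torques, N m; "eef_pos": TCP position; "tcp_rot": TCP orientation; "contact_force": force on the tool from outside, world axes, zero at the start; "wrist_torque": the same for the moment, N m; "opening": opening from 0.0 (shut) to 1.0 (fully open).
Only numpy, scipy, OpenCV 4.12 (cv2) and the standard library are available. Lean on these libraries where they do the work, as an engineer would, in place of code of your own. Each camera call takes 0.05 s, during which the arm holds its last target.

### The job

Turn the thick dark instrument case with the small orange label face down: it lies on the low ledge of the set-up stand, so push its overhanging long edge up, against the step behind it, until it tips over the step and lies flat and squarely, label underneath, on the stand's drilled top plate (it may stick out over the step). Do not lift it clear into the air, and leave the similar plain black box and blue case where they are.

Things in the scene. Friction and masses are not known exactly. Their poses are not given: they have to be found in the camera images.
- case_center (a point): Centre of the dark instrument case, a loose flat box with a small orange label on top: 60 mm along its x, 85 mm along its y, 26 mm thick along its z (out of the label, up at the start), about 0.11 kg. It lies on the stand's ledge, its inner long side 1 to 6 mm from the step; its outer long side overhangs the ledge by 20 to 27 mm, 45 mm of free air below it. At the start 58 mm above the bench.
- step_edge (a point): Middle of the step's upper edge on the set-up stand, 57 mm above the bench; x points from the ledge across the top plate (away from the robot and to its right), y along the step, z up. The fixed stand's drilled aluminium top plate is 130 mm by 130 mm and 12 mm thick; the side of it above the ledge is the step, an upright wall 12 mm high.
- ledge_front (a point): Middle of the upper outer edge of the stand's ledge, 45 mm above the bench. The ledge is the part of the stand's dark base plate (10 mm thick, open below) that juts out 40 mm beyond the step, towards the robot and its left; axes as step_edge. Two posts of 14 mm diameter stand under it, 20 mm inside this edge and 52 mm either side of the middle.
- box_center (a point): Centre of the black box, a bystander: a loose plain flat black card box without a label, 64 x 90 x 19 mm, lying on the bench to the left or the right of the stand. The point is 9.5 mm above the bench.
- blue_case: Bystander: loose flat blue plastic case, 58 x 88 x 21 mm, lying on the bench on the other side of the stand from the black box; origin at the centre of its underside.

How it is judged:
By the outcome, as a careful person would: the job done as asked, in the order asked, and still so for the second after the job is handed in, with the robot touching nothing.
It also fails if it takes over 35 s, if anything falls off the work surface, if the arm or the gripper's body presses on something with over 40 N, if the wrist force passes 120 N, or if a joint passes its speed limit or range.

## Working session

There is one attempt and no reset: what is moved stays moved. The work goes in short steps, Python scripts to look and compute and a shell command to move; the robot and the scene stay as the last step left them, time stands still between calls to the robot, and variables do not carry over. Pictures are saved under pics/ and viewed, and the job is handed in when it is done.

```bash
mkdir -p pics; python3 - <<'E'
from rig import sense, grab_frame, job, r
import cv2,numpy as np
s=sense();print(s);print(r.tip_extent)
for n in("scene","top","wrist"):
    f=grab_frame(n);cv2.imwrite(f"pics/{n}0.png",f["color"][:,:,::-1]);print(n,f["mtx"].tolist(),np.round(f["T"],3).tolist())
E
```

```text
{'clock': 0.0, 'qpos': array([-1.33240069e+00,  3.53639086e-01,  1.63410426e+00,  3.21292300e-05,
        1.15518740e+00, -2.38788241e-03]), 'qvel': array([ 0.00196508,  0.00078371, -0.00029431, -0.00129306, -0.00081544,
       -0.00043467]), 'joint_efforts': array([ 3.01699538e-04, -6.05252409e+01, -3.42061293e+01,  4.28100145e-05,
        9.45813255e-03,  3.13223453e-06]), 'eef_pos': array([ 148.99965568, -606.75147331,  403.97996223]), 'tcp_rot': array([-3.14025464e+00, -3.25718107e-05,  2.40770504e-01]), 'contact_force': array([0.17977329, 0.27255118, 0.19776571]), 'wrist_torque': array([ 0.01362121, -0.01049332, -0.01449839]), 'opening': 1.0016965506436524}
173.4
scene [[493.11550507984424, 0.0, 281.4531195392343], [0.0, 493.11550507984424, 202.60996389586958], [0.0, 0.0, 1.0]] [[-0.629, -0.527, 0.571, 69.329], [-0.777, 0.429, -0.46, 736.47], [-0.003, -0.733, -0.68, 773.889], [0.0, 0.0, 0.0, 1.0]]
top [[379.1078575300492, 0.0, 283.4661780858745], [0.0, 379.1078575300492, 209.3600907960476], [0.0, 0.0, 1.0]] [[0.025, -0.998, 0.061, 590.207], [-0.999, -0.023, 0.04, 254.044], [-0.038, -0.062, -0.997, 918.969], [0.0, 0.0, 0.0, 1.0]]
wrist [[304.1455404343906, 0.0, 280.5369398021882], [0.0, 304.1455404343906, 206.46318599893885], [0.0, 0.0, 1.0]] [[0.238, -0.938, -0.253, 212.097], [-0.971, -0.23, -0.062, -591.841], [-0.0, 0.261, -0.965, 373.897], [0.0, 0.0, 0.0, 1.0]]
```

View pics/scene0.png

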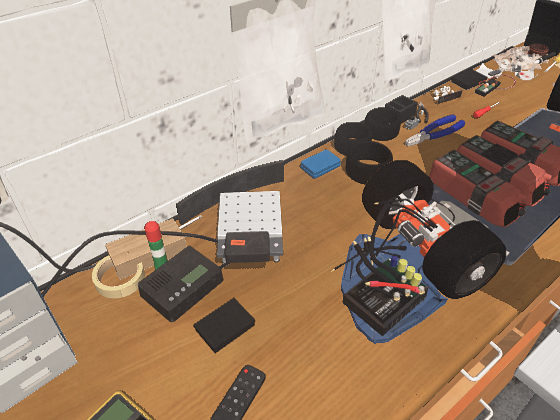

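View pics/top0.png

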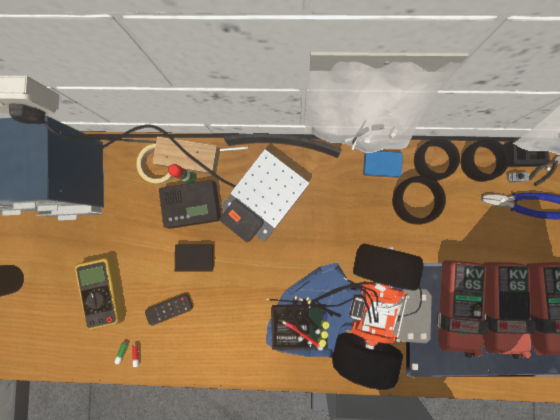

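```bash
python3 - <<'E'
import cv2
a=cv2.imread("pics/top0.png")[130:280,150:350];cv2.imwrite("pics/top0c.png",cv2.resize(a,None,fx=4,fy=4,interpolation=cv2.INTER_CUBIC))
a=cv2.imread("pics/scene0.png")[180:280,205:305];cv2.imwrite("pics/scene0c.png",cv2.resize(a,None,fx=6,fy=6,interpolation=cv2.INTER_CUBIC))
E
```

```text
(no output)
```

View pics/top0c.png

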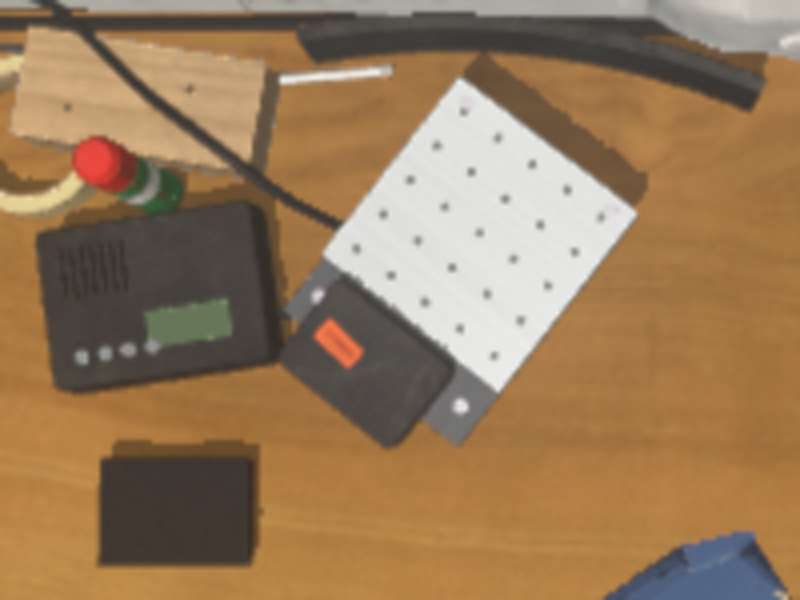

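View pics/scene0c.png

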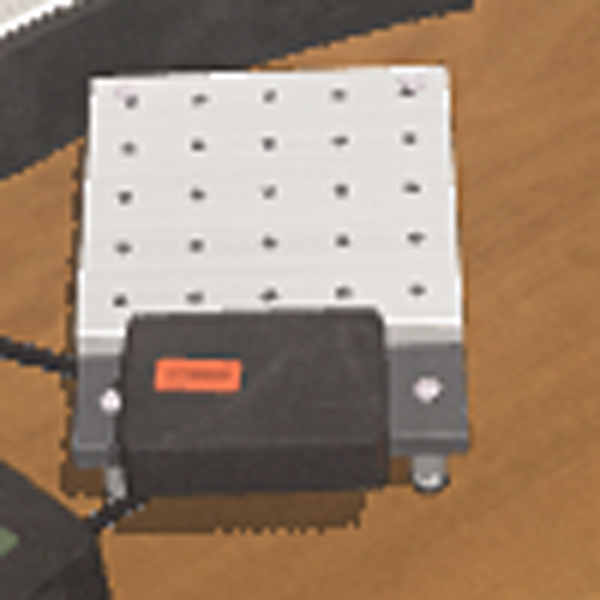

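```bash
cat > h.py <<'E'
import numpy as np
from rig import sense, grab_frame, job, r
def px2w(f,u,v,z):
    M=np.array(f["mtx"]);T=np.array(f["T"])
    d=T[:3,:3]@np.linalg.solve(M,[u,v,1.]);o=T[:3,3]
    return o+d*(z-o[2])/d[2]
def w2px(f,p):
    M=np.array(f["mtx"]);T=np.array(f["T"]);c=T[:3,:3].T@(np.array(p)-T[:3,3]);c=M@c;return c[:2]/c[2]
E
python3 - <<'E'
from h import *
np.set_printoptions(precision=1,suppress=True)
f=grab_frame("top");g=grab_frame("scene")
c=lambda u,v,z:px2w(f,150+(u+.5)/4-.5,130+(v+.5)/4-.5,z)
s=lambda u,v,z:px2w(g,205+(u+.5)/6-.5,180+(v+.5)/6-.5,z)
for n,P in(("plate",[(462,78),(637,212),(497,393),(325,255)]),):
    P=np.array([c(*p,57) for p in P]);print(P)
    for i in range(4):print(np.linalg.norm(P[i]-P[i-1]))
    m=(P[2]+P[3])/2; d=(P[0]+P[1]-P[2]-P[3]); print("step",m,np.arctan2(d[1],d[0]))
P=np.array([s(*p,57) for p in [(92,77),(448,68),(463,340),(80,340)]]);print("scene plate",P)
d=(P[0]+P[1]-P[2]-P[3]); print("step",(P[2]+P[3])/2,np.arctan2(d[1],d[0]))
P=np.array([c(*p,71) for p in [(338,276),(456,366),(390,449),(280,357)]]);print("case",P,P.mean(0))
for i in range(4):print(np.linalg.norm(P[i]-P[i-1]))
P=np.array([s(*p,71) for p in [(130,314),(382,309),(390,450),(122,452)]]);print("case scene",P,P.mean(0))
d=(P[0]+P[1]-P[2]-P[3]);print(np.arctan2(d[1],d[0]))
print("radio",c(205,330,0),[c(*p,45) for p in[(265,205),(282,360),(60,390)]])
print("box",[c(*p,19) for p in[(100,458),(255,458),(250,565),(98,565)]])
print(c(330,225,20))
E
```

```text
[[781.  334.1  57. ]
 [705.3 231.7  57. ]
 [600.2 309.   57. ]
 [676.9 410.1  57. ]]
128.94547053901775
127.31243578004502
130.51146924691213
126.88439921486037
step [638.5 359.5  57. ] -0.632151750087773
scene plate [[782.2 335.4  57. ]
 [704.1 231.6  57. ]
 [594.7 313.2  57. ]
 [675.  411.8  57. ]]
step [634.9 362.5  57. ] -0.6300323328441202
case [[663.7 399.8  71. ]
 [614.5 331.5  71. ]
 [567.2 367.3  71. ]
 [617.2 431.1  71. ]] [615.7 382.4  71. ]
56.068904494881906
84.09277402551443
59.29107928987937
81.09256297935633
case scene [[662.6 398.9  71. ]
 [612.1 333.3  71. ]
 [562.2 369.   71. ]
 [614.6 434.7  71. ]] [612.9 384.   71. ]
-0.6298343812053249
radio [634.9 492.8   0. ] [array([706.7, 448.5,  45. ]), array([616.3, 435.3,  45. ]), array([595.8, 565. ,  45. ])]
box [array([555.9, 548.2,  19. ]), array([558.4, 454.8,  19. ]), array([495.1, 455.5,  19. ]), array([492.4, 546.7,  19. ])]
[698.7 414.4  20. ]
```

```bash
cat >> h.py <<'E'
from scipy.spatial.transform import Rotation as Ro
np.set_printoptions(precision=3,suppress=True)
S=np.array([638.,360,0]);yaw=-.631
F=np.array([np.cos(yaw),np.sin(yaw),0]);Y=np.array([-np.sin(yaw),np.cos(yaw),0]);Z=np.array([0,0,1.])
def Rt(a): # pitch down a (rad)
    z=np.cos(a)*F-np.sin(a)*Z;y=-Y;return np.column_stack([np.cross(y,z),y,z])
def tcp(tip,a): # tip in (f,y,z)
    p=S+tip[0]*F+tip[1]*Y+tip[2]*Z;return p-r.tip_extent*Rt(a)[:,2]
def plan(pos,R,n):
    s=sense();R0=Ro.from_euler('xyz',s["tcp_rot"]);p=s["eef_pos"]
    w=(R0.inv()*Ro.from_matrix(R)).as_rotvec()/n;d=(pos-p)/n
    print("start",p,"q",s["qpos"],"n",n,"step mm",np.linalg.norm(d),"rad",np.linalg.norm(w))
    for i in range(n):
        print(np.round(w,3),np.round((R0*Ro.from_rotvec(w*i)).inv().apply(d),1))
def stat(a=None):
    s=sense();R=Ro.from_euler('xyz',s["tcp_rot"]).as_matrix();t=s["eef_pos"]+r.tip_extent*R[:,2]-S
    print("t",round(s["clock"],2),"tip FYZ",np.round([t@F,t@Y,t[2]],1),"pitch",round(np.arcsin(-R[2,2]),3),"yawerr",round(R[:,2]@Y,3),"roll",round(R[2,1],3),"f",s["contact_force"].round(1),"open",round(s["opening"],2),"ext",r.tip_extent,"q",s["qpos"].round(2))
E
python3 - <<'E'
from h import *
stat()
plan(np.array([480,60,400.]),Ro.from_euler('xyz',[np.pi,0,-.2]).as_matrix()@Ro.from_rotvec([0,.4,0]).as_matrix(),20)
print(tcp((-153,3,88),.61))
E
```

```text
t 0.25 tip FYZ [  175.5 -1069.1   230.9] pitch 1.57 yawerr 0.0 roll -0.001 f [-0.4  1.4 -0.2] open 1.0 ext 173.4 q [-1.33  0.35  1.63  0.    1.16 -0.  ]
start [ 149.05  -606.887  404.334] q [-1.332  0.353  1.634  0.     1.155 -0.002] n 20 step mm 37.22514402350249 rad 0.02965625288984985
[-0.004  0.02   0.022] [ 24.  -28.4   0.2]
[-0.004  0.02   0.022] [ 23.4 -29.    0.6]
[-0.004  0.02   0.022] [ 22.7 -29.5   0.9]
[-0.004  0.02   0.022] [ 22.1 -29.9   1.2]
[-0.004  0.02   0.022] [ 21.4 -30.4   1.5]
[-0.004  0.02   0.022] [ 20.7 -30.9   1.8]
[-0.004  0.02   0.022] [ 20.  -31.3   2. ]
[-0.004  0.02   0.022] [ 19.3 -31.8   2.3]
[-0.004  0.02   0.022] [ 18.5 -32.2   2.5]
[-0.004  0.02   0.022] [ 17.8 -32.6   2.7]
[-0.004  0.02   0.022] [ 17.  -33.    2.9]
[-0.004  0.02   0.022] [ 16.2 -33.4   3.1]
[-0.004  0.02   0.022] [ 15.4 -33.7   3.3]
[-0.004  0.02   0.022] [ 14.6 -34.1   3.4]
[-0.004  0.02   0.022] [ 13.8 -34.4   3.5]
[-0.004  0.02   0.022] [ 13.  -34.7   3.7]
[-0.004  0.02   0.022] [ 12.1 -35.    3.7]
[-0.004  0.02   0.022] [ 11.3 -35.3   3.8]
[-0.004  0.02   0.022] [ 10.5 -35.5   3.9]
[-0.004  0.02   0.022] [  9.6 -35.8   3.9]
[401.473 536.533 187.335]
```

```bash
python3 -m creep '[[-0.004,0.02,0.022,24,-28.4,0,0.6],[-0.004,0.02,0.022,23.4,-29,0.6,0.6],[-0.004,0.02,0.022,22.7,-29.5,0.9,0.6],[-0.004,0.02,0.022,22,-30,1.2,0.6],[-0.004,0.02,0.022,21.4,-30.4,1.5,0.6],[-0.004,0.02,0.022,20.7,-31,1.8,0.6],[-0.004,0.02,0.022,20,-31.3,2,0.6],[-0.004,0.02,0.022,19.3,-31.8,2.3,0.6],[-0.004,0.02,0.022,18.5,-32.2,2.5,0.6],[-0.004,0.02,0.022,17.8,-32.6,2.7,0.6]]' 40 
python3 - <<'E'
from h import *
stat()
plan(np.array([480,60,400.]),Ro.from_euler('xyz',[np.pi,0,-.2]).as_matrix()@Ro.from_rotvec([0,.5,0]).as_matrix(),10)
E
```

```text
clock: 1.08
eef_pos: [318.6, -265.9, 401.7]
tcp_rot: [3.123, -0.212, 0.003]
contact_force: [0.9, -0.1, 0.4]
opening: 0.405
t 1.08 tip FYZ [ 142.6 -674.8  232.2] pitch 1.358 yawerr 0.11 roll 0.018 f [ 0.9 -0.1  0.4] open 0.41 ext 173.4 q [-0.75 -0.03  2.11  0.17  0.89  0.72]
start [ 318.646 -265.909  401.658] q [-0.752 -0.026  2.113  0.168  0.894  0.723] n 10 step mm 36.366817742109745 rad 0.03488733628088532
[-0.005  0.029  0.019] [ 15.8 -32.6   3. ]
[-0.005  0.029  0.019] [ 15.1 -32.9   3.2]
[-0.005  0.029  0.019] [ 14.4 -33.2   3.5]
[-0.005  0.029  0.019] [ 13.6 -33.5   3.7]
[-0.005  0.029  0.019] [ 12.9 -33.8   3.9]
[-0.005  0.029  0.019] [ 12.1 -34.1   4.1]
[-0.005  0.029  0.019] [ 11.3 -34.3   4.2]
[-0.005  0.029  0.019] [ 10.5 -34.5   4.4]
[-0.005  0.029  0.019] [  9.7 -34.8   4.5]
[-0.005  0.029  0.019] [  8.9 -35.    4.6]
```

```bash
python3 -m creep '[[-0.005,0.029,0.019,16,-33,3,0.6],[-0.005,0.029,0.019,15,-33,3,0.6],[-0.005,0.029,0.019,14.5,-33.5,3.5,0.6],[-0.005,0.029,0.019,14,-34,4,0.6],[-0.005,0.029,0.019,13,-34,4,0.6],[-0.005,0.029,0.019,12,-34,4,0.6],[-0.005,0.029,0.019,11,-34.5,4,0.6],[-0.005,0.029,0.019,10.5,-34.5,4.4,0.6],[-0.005,0.029,0.019,10,-35,4.5,0.6],[-0.005,0.029,0.019,9,-35,4.6,0.6]]'
python3 - <<'E'
from h import *
stat()
plan(np.array([430,330,330.]),Rt(1.0),9)
E
```

```text
clock: 1.92
eef_pos: [483.8, 78.7, 406.4]
tcp_rot: [-3.127, -0.527, -0.212]
contact_force: [0.8, -1.2, 0.9]
opening: 0.398
t 1.92 tip FYZ [ 120.  -280.3  256.6] pitch 1.044 yawerr 0.218 roll -0.013 f [ 0.8 -1.2  0.9] open 0.4 ext 173.4 q [ 0.23  0.04  2.09 -0.39  0.56  2.29]
start [483.767  78.735 406.443] q [ 0.228  0.036  2.086 -0.386  0.562  2.286] n 9 step mm 29.78696207614571 rad 0.04770864342384487
[-0.026  0.005  0.04 ] [-14.4 -26.    1.8]
[-0.026  0.005  0.04 ] [-15.4 -25.5   1.1]
[-0.026  0.005  0.04 ] [-16.4 -24.8   0.4]
[-0.026  0.005  0.04 ] [-17.4 -24.2  -0.4]
[-0.026  0.005  0.04 ] [-18.3 -23.4  -1.1]
[-0.026  0.005  0.04 ] [-19.2 -22.7  -1.8]
[-0.026  0.005  0.04 ] [-20.1 -21.8  -2.4]
[-0.026  0.005  0.04 ] [-21.  -20.9  -3.1]
[-0.026  0.005  0.04 ] [-21.8 -20.   -3.7]
```

```bash
python3 -m creep '[[-0.026,0.005,0.04,-14.4,-26,2,0.6],[-0.026,0.005,0.04,-15.4,-25.5,1,0.6],[-0.026,0.005,0.04,-16.4,-25,0.4,0.6],[-0.026,0.005,0.04,-17.4,-24,-0.4,0.6],[-0.026,0.005,0.04,-18.3,-23.4,-1,0.6],[-0.026,0.005,0.04,-19.2,-22.7,-1.8,0.6],[-0.026,0.005,0.04,-20,-22,-2.4,0.6],[-0.026,0.005,0.04,-21,-21,-3,0.6],[-0.026,0.005,0.04,-22,-20,-4,0.6]]'
python3 - <<'E'
from h import *
stat()
plan(tcp((-153,3,95),.65),Rt(.65),9)
E
```

```text
clock: 2.67
eef_pos: [479.8, 283.9, 396.0]
tcp_rot: [3.102, -0.431, -0.511]
contact_force: [0.3, -0.5, -0.8]
opening: 0.402
t 2.67 tip FYZ [ -10.1 -153.   238.6] pitch 1.138 yawerr 0.01 roll 0.036 f [ 0.3 -0.5 -0.8] open 0.4 ext 173.4 q [ 0.65  0.23  1.86 -0.5   0.97  3.02]
start [479.78  283.881 395.984] q [ 0.653  0.235  1.857 -0.505  0.972  3.016] n 9 step mm 36.29110489492161 rad 0.055453916679220054
[-0.004  0.054  0.012] [-28.1 -20.6  10.2]
[-0.004  0.054  0.012] [-28.8 -20.3   8.6]
[-0.004  0.054  0.012] [-29.5 -20.    7. ]
[-0.004  0.054  0.012] [-30.  -19.7   5.3]
[-0.004  0.054  0.012] [-30.5 -19.3   3.6]
[-0.004  0.054  0.012] [-30.9 -19.    1.8]
[-0.004  0.054  0.012] [-31.1 -18.6   0.1]
[-0.004  0.054  0.012] [-31.3 -18.3  -1.7]
[-0.004  0.054  0.012] [-31.4 -17.9  -3.5]
```

```bash
cat > kin.py <<'E'
from h import *
from scipy.optimize import least_squares
D=[([-1.332,.3536,1.634,0,1.155,-.0024],[149.05,-606.9,404.33]),([-0.752,-0.026,2.113,0.168,0.894,0.723],[318.646,-265.909,401.658]),([0.228,0.036,2.086,-0.386,0.562,2.286],[483.767,78.735,406.443]),([0.653,0.235,1.857,-0.505,0.972,3.016],[479.78,283.881,395.984])]
def fk(q,k):
    a1,h,L1,e,L2,d6=k
    A=Ro.from_euler('z',q[0]);B=A*Ro.from_euler('y',q[1]);C=B*Ro.from_euler('y',q[2])
    R=C*Ro.from_euler('ZYZ',[q[3],q[4],q[5]+np.pi/2])
    p=np.array([0,0,h])+A.apply([a1,0,0])+B.apply([0,0,L1])+C.apply([e,0,L2])+R.apply([0,0,d6])
    return p,R
sol=least_squares(lambda k:np.concatenate([fk(q,k)[0]-p for q,p in D]+[0.001*(np.array(k)-[100,350,450,0,450,80])]),[100,350,450,0,450,80])
K=sol.x
lo=np.array([-2.63,-.92,.06,-1.3,0.,-3.02]);hi=np.array([2.63,2.1,2.66,4.44,2.69,3.02])
def ik(p,R,q0):
    f=lambda q:np.concatenate([(fk(q,K)[0]-p)/100,(Ro.from_matrix(R).inv()*fk(q,K)[1]).as_rotvec()])
    s=least_squares(f,np.clip(q0,lo+.001,hi-.001),bounds=(lo,hi));return s.x,np.abs(s.fun).max()
E
python3 - <<'E'
from kin import *
print(K,sol.cost)
s=sense();p,R=fk(s["qpos"],K);print(p-s["eef_pos"],(R.inv()*Ro.from_euler('xyz',s["tcp_rot"])).as_rotvec())
for a in(.55,.65,.8):
    for t in((-153,3,95),(-100,3,60),(-55,3,19),(-30,3,90),(0,3,100),(20,3,90)):
        print(a,t,*ik(tcp(t,a),Rt(a),s["qpos"]))
E
```

```text
[  0.01  288.306 566.89   54.548 492.966 166.327] 2.9040498383804763
[ 0.314 -0.153 -0.081] [ 0. -0. -0.]
0.55 (-153, 3, 95) [ 1.053  0.731  1.596 -0.603  1.099  3.02 ] 0.6403082741918437
0.55 (-100, 3, 60) [ 0.968  0.77   1.61  -0.604  0.999  3.02 ] 0.5895650633190194
0.55 (-55, 3, 19) [ 0.894  0.825  1.608 -0.605  0.911  3.02 ] 0.5735331927948688
0.55 (-30, 3, 90) [ 0.873  0.726  1.617 -0.665  0.979  3.02 ] 0.5218933485550267
0.55 (0, 3, 100) [ 0.833  0.715  1.614 -0.691  0.969  3.02 ] 0.4934901026767694
0.55 (20, 3, 90) [ 0.803  0.73   1.61  -0.698  0.942  3.02 ] 0.4888490018750205
0.65 (-153, 3, 95) [ 1.023  0.695  1.611 -0.535  1.046  3.02 ] 0.5586804056124851
0.65 (-100, 3, 60) [ 0.939  0.736  1.625 -0.542  0.951  3.02 ] 0.5085572172110537
0.65 (-55, 3, 19) [ 0.867  0.793  1.623 -0.549  0.865  3.02 ] 0.5263251111873639
0.65 (-30, 3, 90) [ 0.847  0.697  1.624 -0.608  0.942  3.02 ] 0.4503719019679186
0.65 (0, 3, 100) [ 0.808  0.687  1.618 -0.635  0.936  3.02 ] 0.43124124889040366
0.65 (20, 3, 90) [ 0.778  0.703  1.614 -0.644  0.911  3.02 ] 0.43393537196769794
0.8 (-153, 3, 95) [ 0.977  0.65   1.627 -0.443  0.984  3.02 ] 0.44427905044246907
0.8 (-100, 3, 60) [ 0.897  0.695  1.639 -0.46   0.898  3.02 ] 0.4216632902166224
0.8 (-55, 3, 19) [ 0.827  0.755  1.637 -0.475  0.818  3.02 ] 0.437189291135825
0.8 (-30, 3, 90) [ 0.807  0.661  1.627 -0.53   0.904  3.02 ] 0.36450721591001645
0.8 (0, 3, 100) [ 0.769  0.654  1.617 -0.559  0.903  3.02 ] 0.3412485538954087
0.8 (20, 3, 90) [ 0.741  0.671  1.612 -0.57   0.88   3.02 ] 0.3396353340323934
```

```bash
python3 - <<'E'
from kin import *
rng=np.random.default_rng(0)
def sols(p,R):
    out=[]
    for i in range(25):
        q,e=ik(p,R,rng.uniform([.3,.2,1,-1.3,.2,-3],[1.2,1.2,2,4.4,2,3]))
        if e<1e-3 and not any(np.abs(q-o).max()<.02 for o in out): out.append(q)
    return out
flip=Ro.from_rotvec([0,0,np.pi]).as_matrix()
for a in(.45,.6,.8):
  for t in((-153,3,95),(-55,3,19),(20,3,90)):
    for n,R in(("up",Rt(a)),("down",Rt(a)@flip)):
        print(a,t,n,sols(tcp(t,a),R))
E
```

```text
0.45 (-153, 3, 95) up [array([ 1.169,  0.848,  1.625, -1.115,  1.355, -2.237])]
0.45 (-153, 3, 95) down [array([ 1.169,  0.848,  1.625, -1.115,  1.355,  0.904])]
0.45 (-55, 3, 19) up [array([ 1.026,  0.954,  1.64 , -1.255,  1.234, -2.153])]
0.45 (-55, 3, 19) down [array([ 1.026,  0.954,  1.64 , -1.255,  1.234,  0.989])]
0.45 (20, 3, 90) up []
0.45 (20, 3, 90) down []
0.6 (-153, 3, 95) up [array([ 1.132,  0.777,  1.642, -1.025,  1.246, -2.326])]
0.6 (-153, 3, 95) down [array([ 1.132,  0.777,  1.642, -1.025,  1.246,  0.816])]
0.6 (-55, 3, 19) up [array([ 0.988,  0.882,  1.66 , -1.167,  1.111, -2.251])]
0.6 (-55, 3, 19) down [array([ 0.988,  0.882,  1.66 , -1.167,  1.111,  0.891])]
0.6 (20, 3, 90) up [array([ 0.877,  0.773,  1.669, -1.196,  1.086, -2.383])]
0.6 (20, 3, 90) down [array([ 0.877,  0.773,  1.669, -1.196,  1.086,  0.758])]
0.8 (-153, 3, 95) up [array([ 1.069,  0.695,  1.654, -0.878,  1.115, -2.475])]
0.8 (-153, 3, 95) down [array([ 1.069,  0.695,  1.654, -0.878,  1.115,  0.666])]
0.8 (-55, 3, 19) up [array([ 0.923,  0.801,  1.671, -1.011,  0.965, -2.427])]
0.8 (-55, 3, 19) down [array([ 0.923,  0.801,  1.671, -1.011,  0.965,  0.715])]
0.8 (20, 3, 90) up [array([ 0.812,  0.702,  1.655, -1.   ,  0.964, -2.592])]
0.8 (20, 3, 90) down [array([ 0.812,  0.702,  1.655, -1.   ,  0.964,  0.549])]
```

```bash
for i in 1; do python3 -m creep '[[0,0,-0.124,0,0,0,0.6],[0,0,-0.124,0,0,0,0.6],[0,0,-0.124,0,0,0,0.6],[0,0,-0.124,0,0,0,0.6],[0,0,-0.124,0,0,0,0.6],[0,0,-0.124,0,0,0,0.6],[0,0,-0.124,0,0,0,0.6],[0,0,-0.124,0,0,0,0.6],[0,0,-0.124,0,0,0,0.6],[0,0,-0.124,0,0,0,0.6]]'; done
python3 -m creep '[[0,0,-0.124,0,0,0,0.6],[0,0,-0.124,0,0,0,0.6],[0,0,-0.124,0,0,0,0.6],[0,0,-0.124,0,0,0,0.6],[0,0,-0.124,0,0,0,0.6],[0,0,-0.124,0,0,0,0.6],[0,0,-0.124,0,0,0,0.6],[0,0,-0.124,0,0,0,0.6],[0,0,-0.124,0,0,0,0.6],[0,0,-0.124,0,0,0,0.6]]'
python3 -m creep '[[0,0,-0.124,0,0,0,0.6],[0,0,-0.124,0,0,0,0.6],[0,0,-0.124,0,0,0,0.6],[0,0,-0.124,0,0,0,0.6],[0,0,-0.124,0,0,0,0.6],[0,0,-0.124,0,0,0,0.6],[0,0,-0.124,0,0,0,0.6],[0,0,-0.124,0,0,0,0.6],[0,0,-0.124,0,0,0,0.6],[0,0,-0.124,0,0,0,0.6]]'
python3 - <<'E'
from kin import *
stat()
plan(tcp((-153,3,95),.65),Rt(.65),20)
E
```

```text
clock: 3.5
eef_pos: [480.9, 288.9, 396.7]
tcp_rot: [2.722, -0.099, 0.753]
contact_force: [0.4, 0.1, 0.1]
opening: 0.398
clock: 4.33
eef_pos: [480.3, 288.7, 396.1]
tcp_rot: [2.904, 0.36, 1.938]
contact_force: [0.1, 0.0, 0.8]
opening: 0.397
clock: 5.17
eef_pos: [479.7, 288.4, 395.4]
tcp_rot: [-2.858, 0.324, -3.005]
contact_force: [-0.7, -0.2, 0.5]
opening: 0.4
t 5.17 tip FYZ [ -13.8 -149.4  237.6] pitch 1.144 yawerr 0.011 roll -0.265 f [-0.7 -0.2  0.5] open 0.4 ext 173.4 q [ 0.66  0.24  1.85 -0.5   0.98 -0.73]
start [479.672 288.437 395.386] q [ 0.658  0.24   1.851 -0.497  0.975 -0.735] n 20 step mm 16.13775553442526 rad 0.12243005352472983
[ 0.03   0.012 -0.118] [ 5.  14.6  4.7]
[ 0.03   0.012 -0.118] [ 3.2 15.2  4.3]
[ 0.03   0.012 -0.118] [ 1.4 15.6  3.9]
[ 0.03   0.012 -0.118] [-0.5 15.8  3.4]
[ 0.03   0.012 -0.118] [-2.4 15.7  3. ]
[ 0.03   0.012 -0.118] [-4.3 15.4  2.5]
[ 0.03   0.012 -0.118] [-6.1 14.8  2. ]
[ 0.03   0.012 -0.118] [-7.8 14.   1.4]
[ 0.03   0.012 -0.118] [-9.5 13.   0.9]
[ 0.03   0.012 -0.118] [-10.9  11.9   0.5]
[ 0.03   0.012 -0.118] [-12.3  10.5  -0. ]
[ 0.03   0.012 -0.118] [-13.4   9.   -0.5]
[ 0.03   0.012 -0.118] [-14.4   7.3  -0.9]
[ 0.03   0.012 -0.118] [-15.1   5.5  -1.2]
[ 0.03   0.012 -0.118] [-15.6   3.7  -1.5]
[ 0.03   0.012 -0.118] [-15.9   1.7  -1.8]
[ 0.03   0.012 -0.118] [-16.   -0.2  -2. ]
[ 0.03   0.012 -0.118] [-15.8  -2.2  -2.2]
[ 0.03   0.012 -0.118] [-15.4  -4.1  -2.3]
[ 0.03   0.012 -0.118] [-14.8  -5.9  -2.3]
```

```bash
python3 -m creep '[[0.03,0.012,-0.118,5,14.6,4.7,0.6],[0.03,0.012,-0.118,3,15.2,4.3,0.6],[0.03,0.012,-0.118,1.4,15.6,4,0.6],[0.03,0.012,-0.118,-0.5,15.8,3.4,0.6],[0.03,0.012,-0.118,-2.4,15.7,3,0.6],[0.03,0.012,-0.118,-4.3,15.4,2.5,0.6],[0.03,0.012,-0.118,-6,14.8,2,0.6],[0.03,0.012,-0.118,-7.8,14,1.4,0.6],[0.03,0.012,-0.118,-9.5,13,1,0.6],[0.03,0.012,-0.118,-11,12,0.5,0.6]]'
python3 - <<'E'
from kin import *
stat()
plan(tcp((-153,3,95),.65),Rt(.65),10)
E
```

```text
clock: 6.0
eef_pos: [440.6, 413.5, 295.5]
tcp_rot: [-2.532, -0.363, -1.993]
contact_force: [0.3, 0.6, -0.0]
opening: 0.397
t 6.0 tip FYZ [ -83.3 -102.   162.7] pitch 0.873 yawerr -0.166 roll -0.536 f [ 0.3  0.6 -0. ] open 0.4 ext 173.4 q [ 0.93  0.52  1.75 -0.74  1.19 -1.51]
start [440.598 413.475 295.52 ] q [ 0.927  0.517  1.752 -0.736  1.19  -1.513] n 10 step mm 15.80344769677959 rad 0.1198602981993029
[ 0.029  0.011 -0.116] [-12.3   9.9  -0.2]
[ 0.029  0.011 -0.116] [-13.4   8.4  -0.6]
[ 0.029  0.011 -0.116] [-14.2   6.8  -0.9]
[ 0.029  0.011 -0.116] [-14.9   5.1  -1.3]
[ 0.029  0.011 -0.116] [-15.4   3.3  -1.6]
[ 0.029  0.011 -0.116] [-15.6   1.4  -1.8]
[ 0.029  0.011 -0.116] [-15.7  -0.5  -2. ]
[ 0.029  0.011 -0.116] [-15.5  -2.3  -2.1]
[ 0.029  0.011 -0.116] [-15.1  -4.2  -2.2]
[ 0.029  0.011 -0.116] [-14.5  -5.9  -2.2]
```

```bash
python3 -m creep '[[0.029,0.011,-0.116,-12.3,10,-0.2,0.6],[0.029,0.011,-0.116,-13.4,8.4,-0.6,0.6],[0.029,0.011,-0.116,-14.2,6.8,-1,0.6],[0.029,0.011,-0.116,-15,5,-1.3,0.6],[0.029,0.011,-0.116,-15.4,3.3,-1.6,0.6],[0.029,0.011,-0.116,-15.6,1.4,-1.8,0.6],[0.029,0.011,-0.116,-15.7,-0.5,-2,0.6],[0.029,0.011,-0.116,-15.5,-2.3,-2,0.6],[0.029,0.011,-0.116,-15,-4.2,-2.2,0.6],[0.029,0.011,-0.116,-14.5,-6,-2.2,0.6]]'
python3 - <<'E'
from kin import *
import cv2
stat()
plan(tcp((-153,3,88),.63),Rt(.63),3)
for n in("scene","wrist"):
    f=grab_frame(n);c=f["color"][:,:,::-1]
    if n=="scene": c=cv2.resize(c[150:350,100:366],None,fx=3,fy=3,interpolation=cv2.INTER_CUBIC)
    cv2.imwrite(f"pics/{n}1.png",c)
E
```

```text
clock: 6.83
eef_pos: [399.3, 539.6, 191.5]
tcp_rot: [3.089, -0.923, -0.548]
contact_force: [0.9, 0.4, -0.0]
opening: 0.403
t 6.83 tip FYZ [-160.3    6.6   87. ] pitch 0.647 yawerr 0.014 roll 0.032 f [ 0.9  0.4 -0. ] open 0.4 ext 173.4 q [ 1.13  0.77  1.64 -1.    1.21 -2.39]
start [399.28  539.61  191.505] q [ 1.131  0.772  1.641 -1.     1.205 -2.389] n 3 step mm 1.9607951578660643 rad 0.018042495053677606
[-0.005  0.005  0.017] [0.7 0.5 1.8]
[-0.005  0.005  0.017] [0.7 0.4 1.8]
[-0.005  0.005  0.017] [0.7 0.4 1.8]
```

View pics/scene1.png

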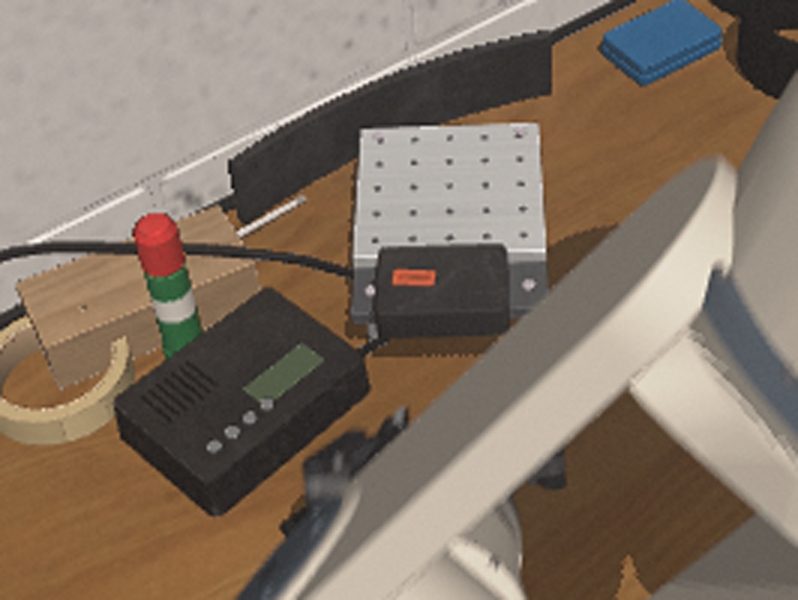

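View pics/wrist1.png

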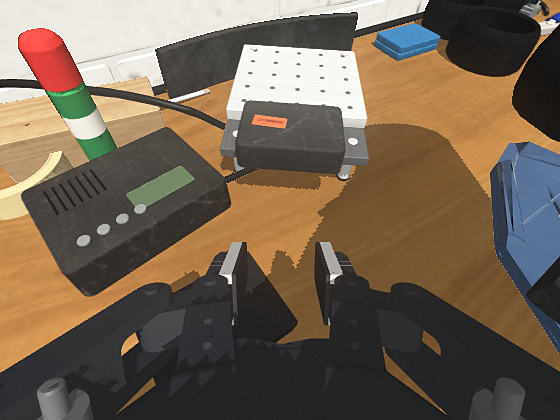

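```bash
python3 - <<'E'
from h import *
f=grab_frame("wrist")
import cv2
c=f["color"][:,:,::-1].copy()
for t in((0,65,57),(0,-65,57),(-40,65,45),(-40,-65,45),(-2.5,47,71),(-2.5,-38,71),(-62.5,47,71),(-62.5,-38,71),(-62.5,47,45),(-62.5,-38,45)):
    u=w2px(f,S+t[0]*F+t[1]*Y+t[2]*Z);cv2.circle(c,tuple(int(round(x*16)) for x in u),16*1,(0,255,0),-1,shift=4)
cv2.imwrite("pics/wrist2.png",cv2.resize(c[20:220,180:400],None,fx=3.5,fy=3,interpolation=cv2.INTER_CUBIC))
E
```

```text
(no output)
```

View pics/wrist2.png

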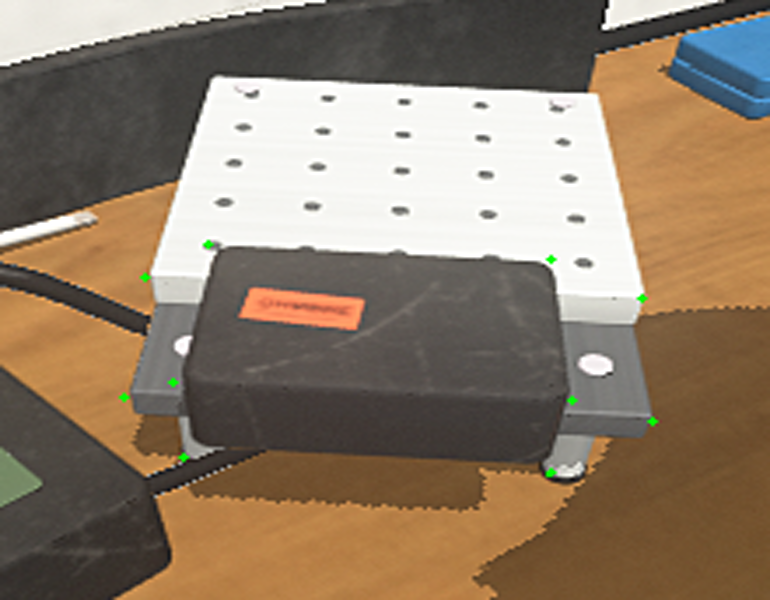

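```bash
python3 - <<'E'
from kin import *
plan(tcp((-54,3,18),.63),Rt(.63),8)
E
```

```text
start [398.948 539.135 191.25 ] q [ 1.131  0.772  1.642 -0.999  1.206 -2.383] n 8 step mm 15.808081929832552 rad 0.006028918526882683
[-0.002  0.002  0.005] [ 0.8  0.3 15.8]
[-0.002  0.002  0.005] [ 0.7  0.3 15.8]
[-0.002  0.002  0.005] [ 0.7  0.2 15.8]
[-0.002  0.002  0.005] [ 0.7  0.2 15.8]
[-0.002  0.002  0.005] [ 0.7  0.2 15.8]
[-0.002  0.002  0.005] [ 0.6  0.2 15.8]
[-0.002  0.002  0.005] [ 0.6  0.1 15.8]
[-0.002  0.002  0.005] [ 0.6  0.1 15.8]
```

```bash
python3 -m creep '[[-0.008,0.005,0.02,0,0.3,15.8,0.6],[-0.008,0.005,0.02,0,0.3,15.8,0.6],[0,0,0,0,0.3,15.8,0.6],[0,0,0,0,0.2,15.8,0.6],[0,0,0,0.5,0.2,15.8,0.6]]'
python3 - <<'E'
from kin import *
stat()
plan(tcp((-54,3,18),.63),Rt(.63),4)
E
```

```text
clock: 7.4
eef_pos: [452.1, 499.6, 147.2]
tcp_rot: [-3.123, -0.933, -0.658]
contact_force: [-0.3, -0.2, -1.1]
opening: 0.398
t 7.4 tip FYZ [-93.2   2.6  43.9] pitch 0.638 yawerr -0.003 roll -0.011 f [-0.3 -0.2 -1.1] open 0.4 ext 173.4 q [ 1.04  0.83  1.66 -1.08  1.13 -2.29]
start [452.107 499.634 147.154] q [ 1.035  0.833  1.657 -1.083  1.132 -2.288] n 4 step mm 11.7274089826075 rad 0.004504188460767194
[ 0.001  0.002 -0.004] [ 0.3 -0.  11.7]
[ 0.001  0.002 -0.004] [ 0.3 -0.  11.7]
[ 0.001  0.002 -0.004] [ 0.2  0.  11.7]
[ 0.001  0.002 -0.004] [ 0.2  0.  11.7]
```

```bash
python3 -m creep '[[0,0.002,0,0.2,0,11.7,0.6],[0,0.002,0,0.2,0,11.7,0.6],[0,0.002,0,0.2,0,11.7,0.6],[0,0,0,0.2,0,9,0.6]]'
python3 - <<'E'
from kin import *
import cv2
stat()
f=grab_frame("wrist");cv2.imwrite("pics/wrist3.png",f["color"][:,:,::-1])
E
```

```text
clock: 7.73
eef_pos: [485.8, 473.4, 118.7]
tcp_rot: [-3.123, -0.939, -0.662]
contact_force: [-0.3, -0.3, -0.4]
opening: 0.4
t 7.73 tip FYZ [-49.9   0.7  16.3] pitch 0.632 yawerr -0.006 roll -0.011 f [-0.3 -0.3 -0.4] open 0.4 ext 173.4 q [ 0.97  0.88  1.66 -1.15  1.09 -2.26]
```

View pics/wrist3.png

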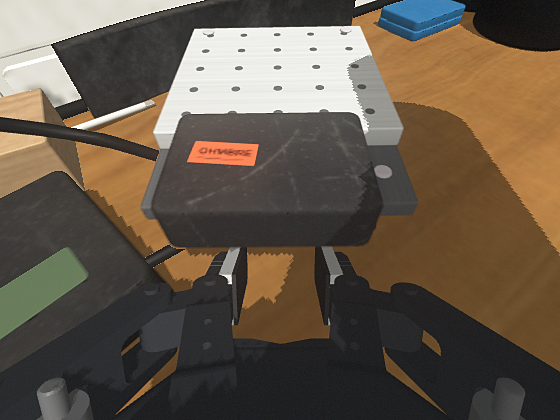

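```bash
python3 -m creep '[[0,0,0.003,-1.8,-4,-2.4,0.6],[0,0,0.003,0,0,0,0.6],[0,0,0,8.1,0,-5.9,0.6],[0,0,0,6.5,0,-4.7,0.6]]'
python3 - <<'E'
from kin import *
import cv2
stat()
f=grab_frame("wrist");cv2.imwrite("pics/wrist4.png",f["color"][:,:,::-1])
plan(tcp((-55,5,60),.63),Rt(.63),4)
E
```

```text
clock: 8.12
eef_pos: [486.2, 477.1, 134.8]
tcp_rot: [-3.121, -0.939, -0.669]
contact_force: [-0.2, 0.6, -0.6]
opening: 0.403
t 8.12 tip FYZ [-51.8   3.3  32.3] pitch 0.632 yawerr -0.01 roll -0.012 f [-0.2  0.6 -0.6] open 0.4 ext 173.4 q [ 0.98  0.85  1.65 -1.13  1.1  -2.28]
start [486.405 477.505 136.422] q [ 0.976  0.851  1.653 -1.128  1.102 -2.283] n 4 step mm 6.490292880602004 rad 0.006371015671212369
[ 0.002  0.    -0.006] [ 4.7  0.  -4.5]
[ 0.002  0.    -0.006] [ 4.7  0.1 -4.5]
[ 0.002  0.    -0.006] [ 4.7  0.1 -4.5]
[ 0.002  0.    -0.006] [ 4.7  0.1 -4.5]
```

View pics/wrist4.png

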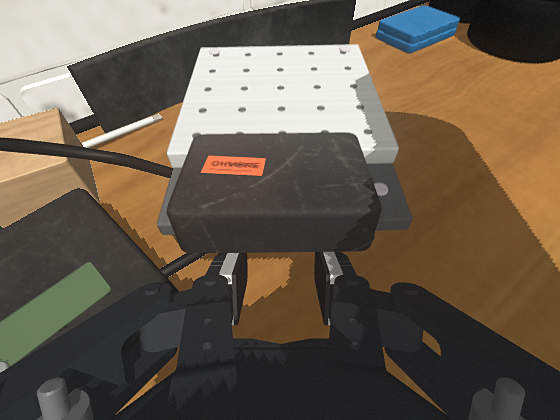

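```bash
python3 -m creep '[[0.002,0,-0.006,5,-1,-4.5,0.6],[0.002,0,-0.006,6.5,0,-5.5,0.6],[0,0,-0.003,6.5,0,-5,0.6],[0,0,0,6.5,0,-5,0.6]]'
python3 - <<'E'
from kin import *
import cv2
stat()
for n in("scene","wrist"):
    f=grab_frame(n);c=f["color"][:,:,::-1]
    if n=="scene": c=cv2.resize(c[170:290,190:350],None,fx=4,fy=4,interpolation=cv2.INTER_CUBIC)
    cv2.imwrite(f"pics/{n}5.png",c)
E
```

```text
clock: 8.5
eef_pos: [484.4, 480.4, 172.3]
tcp_rot: [-3.134, -0.939, -0.643]
contact_force: [-0.5, -0.0, -0.1]
opening: 0.398
t 8.5 tip FYZ [-55.2   6.1  69.8] pitch 0.632 yawerr -0.002 roll -0.005 f [-0.5 -0.  -0.1] open 0.4 ext 173.4 q [ 0.98  0.8   1.66 -1.11  1.12 -2.35]
```

View pics/wrist5.png

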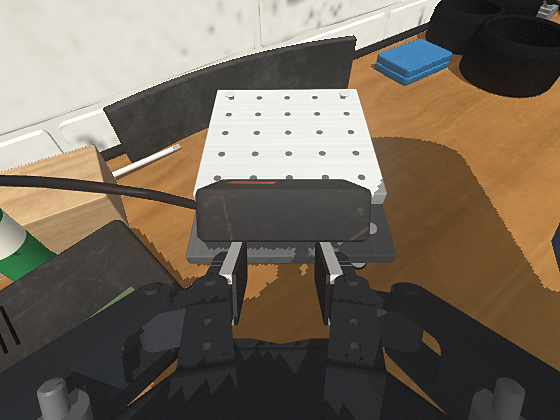

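View pics/scene5.png

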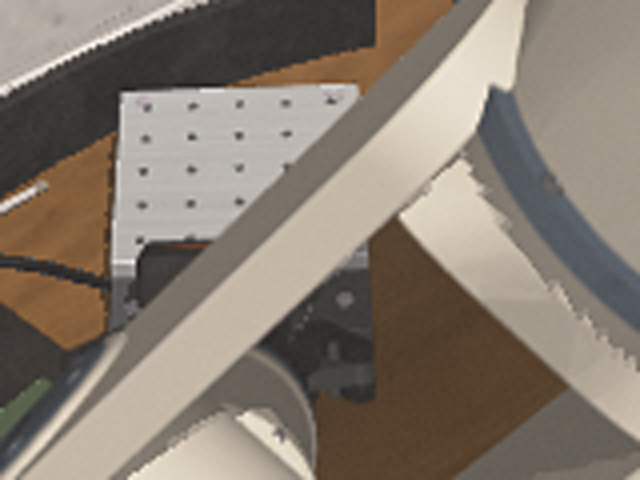

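```bash
python3 -m creep '[[0,0,0,4.5,0,-1.5,0.6],[0,0,0,4.5,0,-1.5,0.6],[0,0,0,4.8,0,1.5,0.6],[0,0,0,4.8,0,1.5,0.6]]'
python3 - <<'E'
from kin import *
import cv2
stat()
f=grab_frame("wrist");cv2.imwrite("pics/wrist6.png",f["color"][:,:,::-1])
E
```

```text
clock: 8.93
eef_pos: [493.4, 473.9, 189.1]
tcp_rot: [-3.13, -0.938, -0.646]
contact_force: [-0.2, 0.2, -0.4]
opening: 0.398
t 8.93 tip FYZ [-44.1   6.6  86.7] pitch 0.632 yawerr -0.001 roll -0.007 f [-0.2  0.2 -0.4] open 0.4 ext 173.4 q [ 0.96  0.77  1.66 -1.11  1.12 -2.37]
```

View pics/wrist6.png

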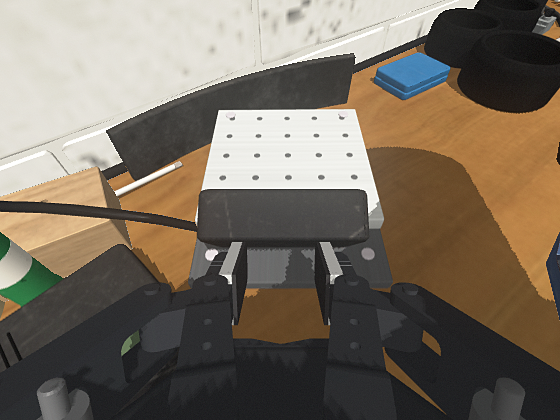

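```bash
python3 -m creep '[[0,0,0,4.2,0,4.4,0.6],[0,0,0,4.2,0,4.4,0.6],[0,0,0,4,0,3,0.6],[0,0,0,0,0,0,0.6]]'
python3 - <<'E'
from kin import *
import cv2
stat()
f=grab_frame("wrist");cv2.imwrite("pics/wrist7.png",f["color"][:,:,::-1])
f=grab_frame("top");cv2.imwrite("pics/top7.png",cv2.resize(f["color"][120:270,170:350,::-1],None,fx=4,fy=4,interpolation=cv2.INTER_CUBIC))
E
```

```text
clock: 9.32
eef_pos: [509.7, 461.7, 192.8]
tcp_rot: [-3.131, -0.939, -0.647]
contact_force: [-0.1, 0.6, 0.0]
opening: 0.397
t 9.32 tip FYZ [-23.6   6.1  90.5] pitch 0.632 yawerr -0.002 roll -0.007 f [-0.1  0.6  0. ] open 0.4 ext 173.4 q [ 0.93  0.76  1.66 -1.13  1.11 -2.39]
```

View pics/wrist7.png

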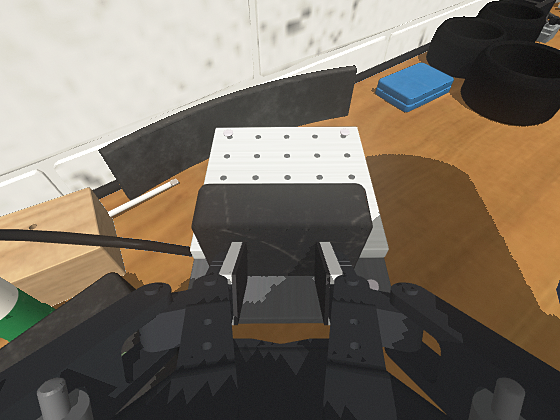

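View pics/top7.png

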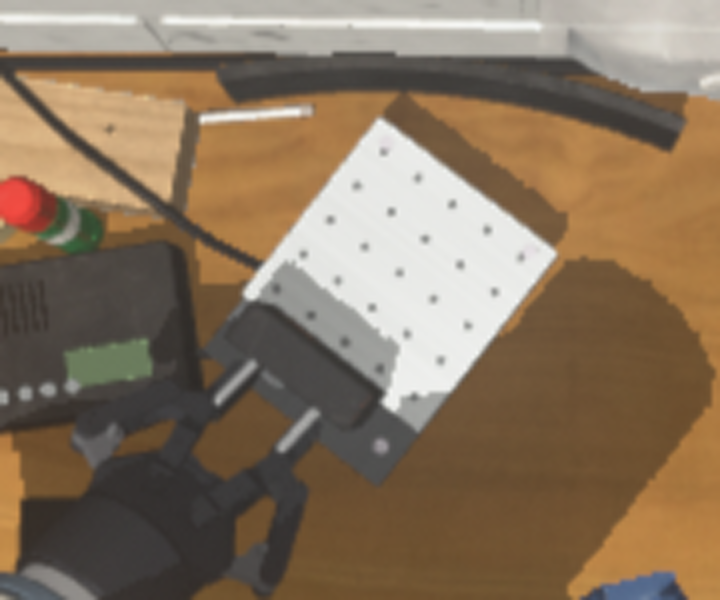

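```bash
python3 -m creep '[[0,0,0,5,0,5,0.6],[0,0,0,4.6,0,5.3,0.6],[0,0,0,2.5,0,3,0.6]]'
python3 - <<'E'
from kin import *
import cv2
stat()
f=grab_frame("wrist");cv2.imwrite("pics/wrist8.png",f["color"][:,:,::-1])
E
```

```text
clock: 9.67
eef_pos: [523.8, 451.3, 194.1]
tcp_rot: [-3.132, -0.939, -0.644]
contact_force: [-0.8, -0.5, -0.1]
opening: 0.401
t 9.67 tip FYZ [-6.2  6.1 91.7] pitch 0.632 yawerr -0.001 roll -0.006 f [-0.8 -0.5 -0.1] open 0.4 ext 173.4 q [ 0.91  0.76  1.66 -1.14  1.09 -2.4 ]
```

View pics/wrist8.png

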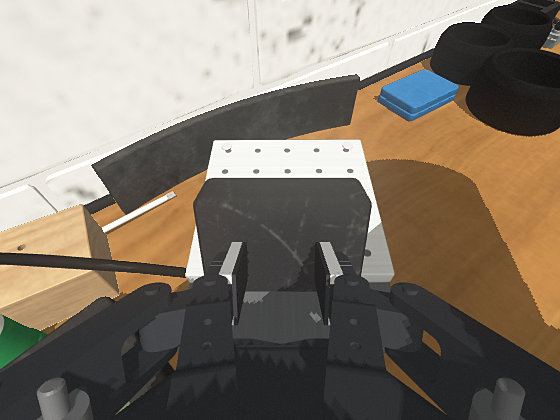

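```bash
python3 -m creep '[[0,0,0,1.8,0,2.4,0.6],[0,0,0,1.8,0,2.4,0.6],[0,0,0,1.2,0,2.4,0.6],[0,0,0,1,0,2.6,0.6]]'
python3 - <<'E'
from kin import *
import cv2
stat()
f=grab_frame("wrist");cv2.imwrite("pics/wrist9.png",f["color"][:,:,::-1])
E
```

```text
clock: 10.05
eef_pos: [534.3, 443.3, 193.1]
tcp_rot: [-3.132, -0.939, -0.645]
contact_force: [0.3, 0.6, -0.5]
opening: 0.398
t 10.05 tip FYZ [ 7.   5.8 90.6] pitch 0.632 yawerr -0.002 roll -0.006 f [ 0.3  0.6 -0.5] open 0.4 ext 173.4 q [ 0.89  0.76  1.66 -1.15  1.08 -2.4 ]
```

View pics/wrist9.png

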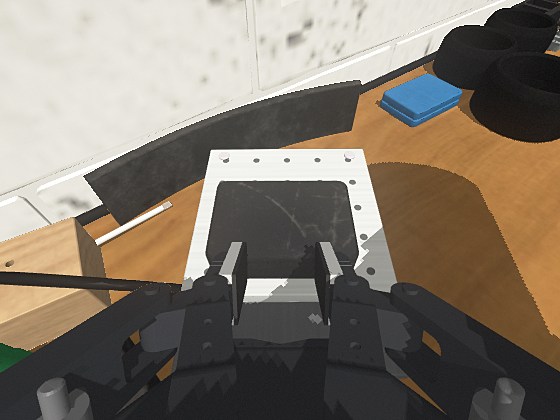

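```bash
python3 -m creep '[[0,0,0,0,0,-15,0.6],[0,0,0,0,0,-30,0.6],[0,0,0,0,0,-30,0.6],[0,0,0,0,0,-20,0.6]]'
python3 - <<'E'
from kin import *
import cv2
stat()
f=grab_frame("wrist");cv2.imwrite("pics/wrist10.png",f["color"][:,:,::-1])
f=grab_frame("top");cv2.imwrite("pics/top10.png",cv2.resize(f["color"][120:270,170:350,::-1],None,fx=4,fy=4,interpolation=cv2.INTER_CUBIC))
E
```

```text
clock: 10.43
eef_pos: [471.2, 487.2, 248.5]
tcp_rot: [3.139, -0.938, -0.642]
contact_force: [-0.1, 0.9, 0.2]
opening: 0.398
t 10.43 tip FYZ [-70.    2.4 145.9] pitch 0.633 yawerr -0.011 roll 0.001 f [-0.1  0.9  0.2] open 0.4 ext 173.4 q [ 1.    0.69  1.65 -1.04  1.2  -2.45]
```

View pics/wrist10.png

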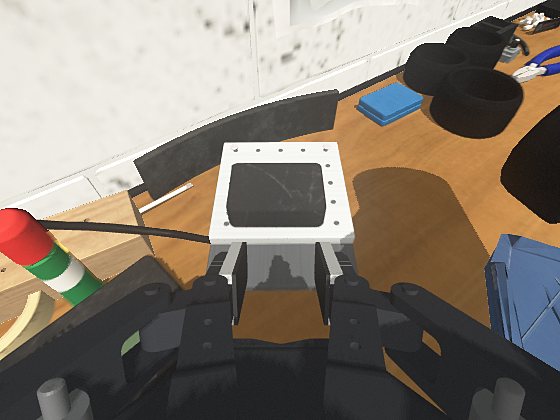

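View pics/top10.png

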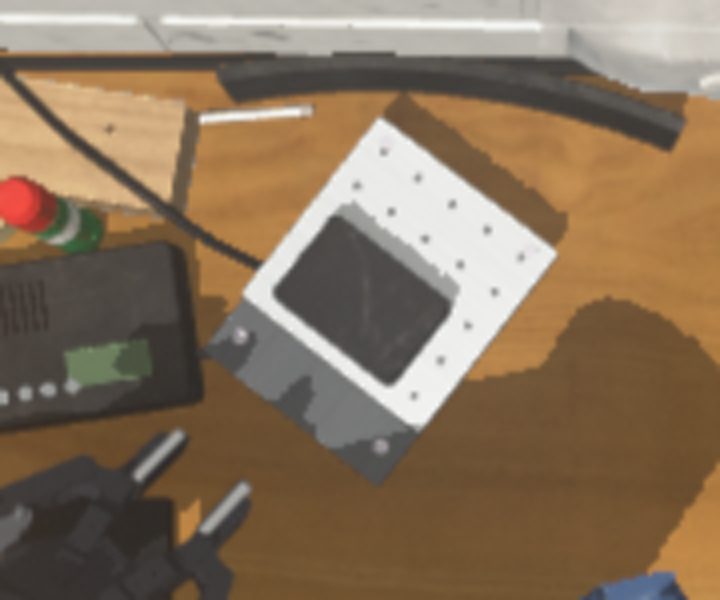

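```bash
python3 -m creep '[[0,0,0,0,0,-20,0.6],[0,0,0,0,0,0,0.6],[0,0,0,0,0,0,0.6],[0,0,0,0,0,0,0.6]]'
python3 - <<'E'
from kin import *
import cv2
stat()
f=grab_frame("top");cv2.imwrite("pics/top11.png",f["color"][:,:,::-1])
f=grab_frame("scene");cv2.imwrite("pics/scene11.png",cv2.resize(f["color"][150:300,180:380,::-1],None,fx=4,fy=4,interpolation=cv2.INTER_CUBIC))
E
```

```text
clock: 10.87
eef_pos: [456.3, 499.0, 262.1]
tcp_rot: [-3.138, -0.937, -0.642]
contact_force: [0.3, 0.4, 1.3]
opening: 0.399
t 10.87 tip FYZ [-89.    4.2 159.5] pitch 0.633 yawerr -0.005 roll -0.002 f [0.3 0.4 1.3] open 0.4 ext 173.4 q [ 1.03  0.67  1.65 -1.02  1.22 -2.46]
```

View pics/top11.png

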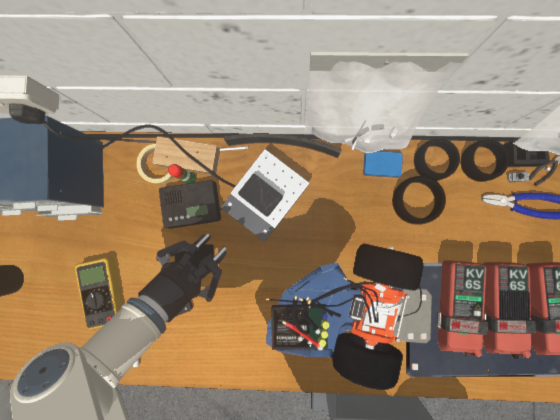

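View pics/scene11.png

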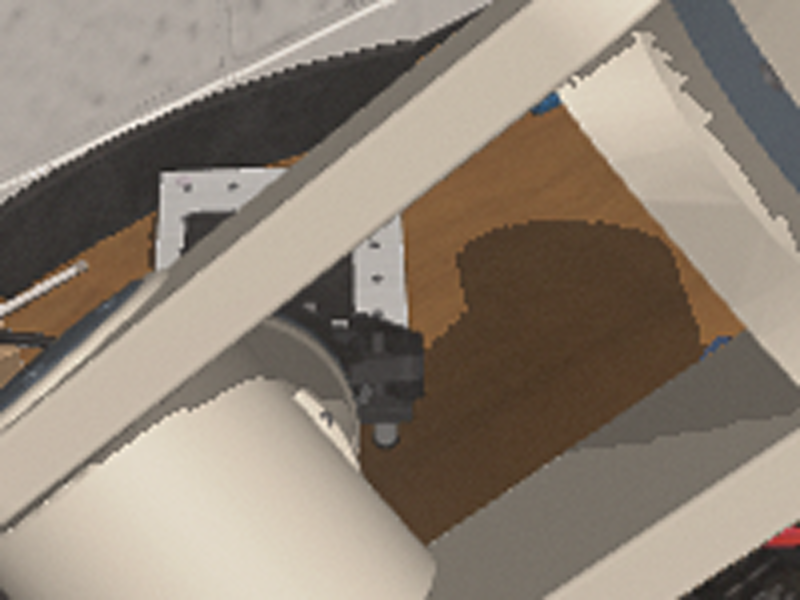

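```bash
python3 -m creep '[[0,0,0,20,5,-25,0.6],[0,0,0,20,15,-25,0.6],[0,0,0,20,25,-20,0.6],[0,0,0,15,30,-10,0.6],[0,0,0,10,35,0,0.6],[0,0,0,5,38,0,0.6],[0,0,0,0,38,0,0.6],[0,0,0,0,38,0,0.6],[0,0,0,0,25,0,0.6],[0,0,0,0,0,0,0.6]]'
python3 - <<'E'
from kin import *
import cv2
stat()
f=grab_frame("top");cv2.imwrite("pics/top12.png",cv2.resize(f["color"][120:300,150:410,::-1],None,fx=3,fy=3,interpolation=cv2.INTER_CUBIC))
a=cv2.imread("pics/top0.png")[120:300,150:410];cv2.imwrite("pics/top12d.png",cv2.resize(cv2.absdiff(a,np.ascontiguousarray(f["color"][120:300,150:410,::-1])),None,fx=3,fy=3))
E
```

```text
clock: 11.8
eef_pos: [296.6, 291.9, 379.7]
tcp_rot: [3.127, -0.939, -0.637]
contact_force: [0.8, 0.2, -0.2]
opening: 0.403
t 11.8 tip FYZ [ -95.6 -259.8  277.2] pitch 0.632 yawerr -0.02 roll 0.009 f [ 0.8  0.2 -0.2] open 0.4 ext 173.4 q [ 1.1   0.16  2.14 -0.97  1.28 -2.45]
```

View pics/top12.png

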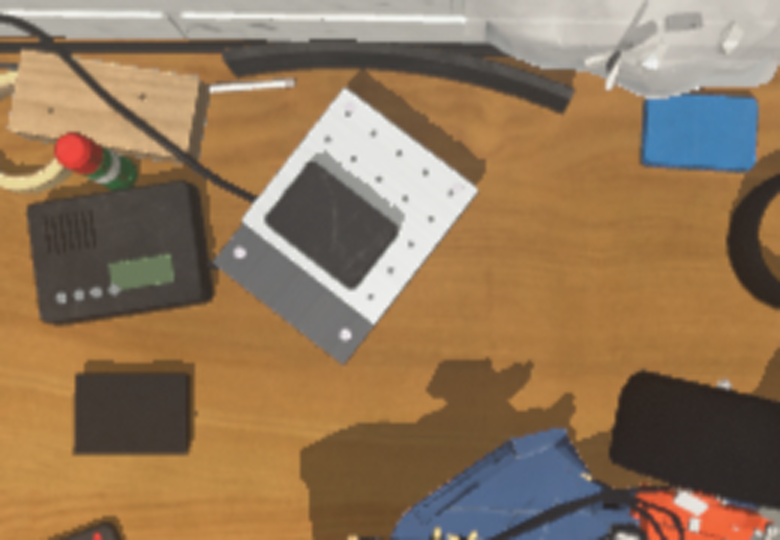

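View pics/top12d.png

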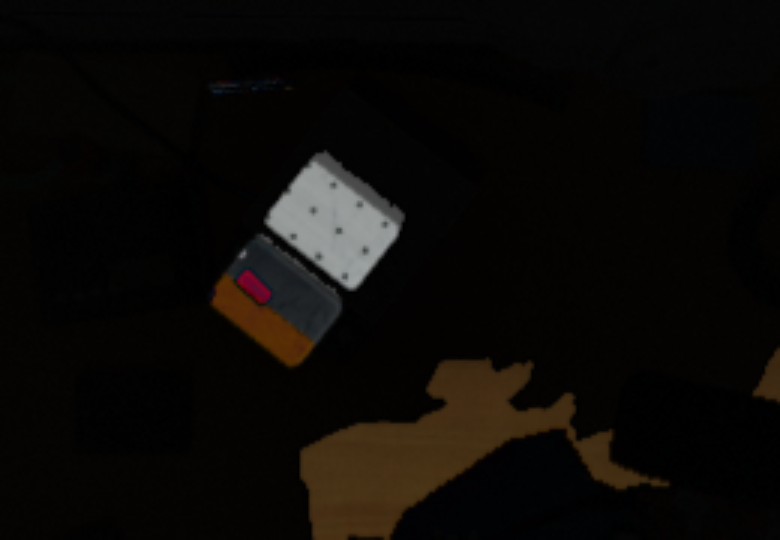

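The before/after difference shows that only the case moved. It lies flat and square on the plate with the label hidden, and the black box and blue case haven't moved. The arm is clear of everything.

```bash
python3 -c "
from rig import job
print(job.sign_off())"
```

```text
the job is handed in; nothing more can be done
None
```

The case now lies face down, flat and square, on the stand's drilled top plate, and I handed the job in at about 12 s on the robot clock. I pushed its overhanging long edge up from below with two half-open fingertips, in small steps. It stood up against the step, tipped over it, and came to rest fully on the plate.

- **Case:** The last top view shows the orange label hidden and the case's edges parallel to the step. This is judged by eye from the picture.
- **Bystanders:** A before/after comparison of that top view shows no change at the black box, the blue case or the radio beside the stand. The only differences are the case's old and new places and the arm's shadow.
- **Forces and contact:** The wrist force readings I took during the push stayed at noise level, about 1 N. At hand-in the tool was well clear of everything.

**Setback:** my first approach ran the last joint to its limit of 3.02 rad, so I turned the wrist back the other way, which cost about 4 s. No check failed. The scene camera was mostly blocked by the arm in the last picture I took with it, so the final checks rest on the top and wrist views.

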